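Lock the lunch warmer's press through its L-shaped gate

ROBOT

A 7-joint arm with a two-finger parallel gripper is mounted at the origin on the work surface. World frame = base frame: x ahead of the robot, y to its left, z up, the work surface at z = 0. Lengths are in m, angles in rad, forces in N, time in s.
With the tool pointing down it reaches from about 0.35 to 0.9 m from the base axis. Payload 8.1 kg.
Tool frame: the origin (TCP) lies on the centre line of the jaws, within the pads' length; the fingertips stand 17 mm ahead of it and the grasp point (between the pads) lies 2 mm behind it; z points along the fingers, y is the line along which they close (so a half turn about z gives the same grasp; the last joint's range is limited). The gripper opens to 92 mm and grips with 3 to 60 N. Pads are 19 mm wide; open, the fingers measure 130 mm over their backs; the gripper's body (75 mm by 190 mm) begins 47 mm behind the grasp point.
Start: joints at [1.206, 0.434, 0.025, 1.573, -0.012, 1.134, -0.075], TCP at [0.162, -0.604, 0.244] pointing down, gripper open.
Joint ranges: [-2.62, 2.62], [-0.44, 2.09], [-1.27, 1.32], [0.08, 2.57], [-1.32, 4.46], [0.12, 2], [-2.74, 2.74]. Speed limits (rad/s): [2.22, 2.22, 3.01, 3.01, 3.14, 3.14, 3.14].

INTERFACE

Orientations are given as a unit quaternion [x, y, z, w].
In Python, from workcell import bot, gripper_to, kinematics, optics, ticket, readout gives the robot as it stands. Calls block until the motion is done:
- bot.reach(position, orientation): joint-space move of the TCP to a pose.
- bot.move_l(position, ori=None, vel=0.15): straight line of the TCP; ori=None keeps the orientation; vel is the mean speed in m/s.
- bot.goto_joints(angles): joint-space move.
- gripper_to(opening, newtons=None): finger opening in m; newtons is the grip in N (None keeps the last); returns when the fingers have stopped.
- bot.pause(seconds).
- kinematics.ik(position, orientation): joint angles nearest the present ones, or None.
- optics.grab_frame(name): name is "scene" or "side" or "wrist"; returns the picture (384x512x3 uint8, red, green, blue); there is no depth.
- optics.camera_model(name): a dict with "fov_y" (degrees; the focal length in pixels is half the picture's height over the tangent of half this angle, whatever the lens; pixels are square), "cx", "cy" (the principal point, pixels), "R" (3x3) and "t" (3): a world point X has camera coordinates R X + t. Camera axes: x right, y down, z forward; pixel columns grow to the right and rows downward; lengths in m; the calibration is good to about 2 mm. A picture is of the moment at which its call begins: read the wrist's pose just before it. camera_model takes no time and is no camera call; for the wrist camera it gives the pose at the moment of the call.
A pose or a line that the arm cannot do raises bot.Unreachable and nothing moves.
- ticket.close_job(): hands the job in; it is judged then, once.
Readings, each from a call of its own:
- readout.read_time_s(): time.
- readout.read_joint_positions(): joint angles.
- readout.read_joint_velocities(): joint speeds.
- readout.read_joint_efforts(): joint torques, N m.
- readout.read_eef_pos(): TCP position.
- readout.read_tool_rot(): TCP orientation.
- readout.read_force(): force on the tool from outside, world axes, zero at the start.
- readout.read_torque(): the same for the moment, N m.
- readout.read_finger_gap(): finger opening in m.
- readout.read_finger_force(): force on a finger pad.
Only numpy, scipy, OpenCV 4.12 (cv2) and the standard library are available. Lean on these libraries where they do the work, as an engineer would, in place of code of your own. Each camera call takes 0.05 s, during which the arm holds its last target. There are 200 camera calls.

TASK

Get the steel lunch box ready for heating: with a fingertip, push the warmer's round wooden knob along the long leg of its L-shaped slot to the corner, so that the press slides the steel box up against the heating wall, then push the knob across to the far end of the short leg to lock it. Only push the knob, do not pinch it; do not touch the steel box with the gripper or lift it, and leave the tiffin carrier, blue lunchbox, lid and teaspoon where they are.

Things in the scene. Friction and masses are not known exactly. Their poses are not given: they have to be found in the camera images.
- warmer: Fixed white lunch warmer, 140 (x) by 417 (y) by 72 mm; origin on the counter, z up. Its +y points to the heating wall, the upright end wall, inner face at y = +190 mm. Box tray from y = -35 to 190 mm: floor 12 mm, side walls 34 mm above the counter. From y = -215 to -35 mm, x = -70 to 70 mm, a flat steel deck, top 45 mm above the counter, has the L-shaped slot.
- slot_corner (a point): Corner of the L-shaped slot, on the deck's top (45 mm above the counter), at warmer x = -30, y = -105 mm. The long leg, 16 mm wide, runs from here to warmer y = -165 mm (pin centre). Its walls stop the pin (12 mm) from going sideways except within about 4 mm of the corner, where there is a firm stop.
- slot_end (a point): Far end of the short leg, on the deck's top, at warmer x = +5, y = -105 mm (pin centre at its firm stop). The short leg is 18 mm wide and runs from the corner along the warmer's +x.
- knob (a point): Centre of the round wooden knob on the pin in the slot: 28 mm in diameter, 34 mm tall, from 5 to 39 mm above the deck; this point is 67 mm above the counter. It cannot lift or tip and stays where it is left. It carries the press along the long leg: about 2 N alone, up to 10 N when also pushing the steel box; 2 N along the short leg.
- press (a joint): Travel of knob and press along the long leg (warmer's +y), m: 0 at the open end, 0.060 at the corner. The press is a black upright plate across the tray (110 mm wide, 10 mm thick, top 58 mm above the counter), its pushing face at warmer y = -21.5 mm + travel.
- lever (a joint): Travel of the knob along the short leg (warmer's +x), m: 0 in the long leg, 0.035 at the far, locked end.
- steelbox_mid (a point): Centre of the loose rectangular stainless steel lunch box lying in the tray, 110 (x) by 150 (y) by 55 mm high, top 67 mm above the counter; when against the heating wall its centre is at warmer y = +115 mm.
- tiffin: Three-tier stainless steel tiffin carrier, 111 mm in diameter (127 mm over the frame), 179 mm tall, standing beyond the deck's -y end; origin at the centre of its underside.
- lunchbox: Blue plastic lunchbox, 116 by 166 by 59 mm high, beyond the heating wall; origin at the centre of its underside.
- silicone_lid: Round green silicone lid, 120 mm in diameter, 19 mm high at its knob, on the counter on the warmer's +x side; origin at the centre of its underside.
- teaspoon: Steel teaspoon about 140 mm long lying on the counter on the warmer's +x side; origin under its middle.
There are look-alikes about, which are no part of the job. What is shaped like the part that bears steelbox_mid but yellow is not meant.

How it is judged:
By the outcome, as a careful person would: the job done as asked, in the order asked, and still so for the second after the job is handed in, with the robot touching nothing.
It also fails if it takes over 48 s, if anything falls off the work surface, if the arm or the gripper's body presses on something with over 40 N, if the wrist force passes 120 N, or if a joint passes its speed limit or range.

## Working session

There is one attempt and no reset: what is moved stays moved. The work goes in short steps, each a Python script; the robot and the scene stay as the last script left them, time stands still between calls to the robot, and variables do not carry over. Pictures are saved under pics/ and viewed, at most 10 in all, crops included, and the job is handed in when it is done.

```bash
mkdir -p pics
python3 - <<'E'
from workcell import bot, optics, readout
import cv2
for n in ("scene","side"):
    im=optics.grab_frame(n); cv2.imwrite(f"pics/{n}0.png",im[:,:,::-1])
    m=optics.camera_model(n); print(n,m)
print(readout.read_time_s(), readout.read_tool_rot(), readout.read_finger_gap())
E
```

```text
scene {'fov_y': 56.56499212167769, 'cx': 260.61984875112404, 'cy': 187.97234330672356, 'R': array([[-0.86994551,  0.49307682, -0.00837019],
       [ 0.4109239 ,  0.7154087 , -0.56509463],
       [-0.27264696, -0.49504104, -0.82498364]]), 't': array([ 0.48967626, -0.26128243,  1.22384805])}
side {'fov_y': 48.384249014591255, 'cx': 255.20063910069504, 'cy': 179.7422417930368, 'R': array([[ 0.98551647, -0.16957622,  0.00109656],
       [-0.12933111, -0.75577727, -0.64193005],
       [ 0.10968483,  0.63249081, -0.76676242]]), 't': array([-0.56865523,  0.17776115,  1.2857048 ])}
0.1 [ 9.91449403e-01  1.30489727e-01 -1.47746060e-04 -6.99986470e-04] 0.0916166029185105
```

View pics/scene0.png

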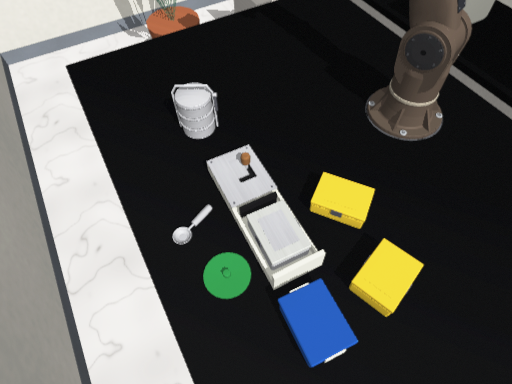

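View pics/side0.png

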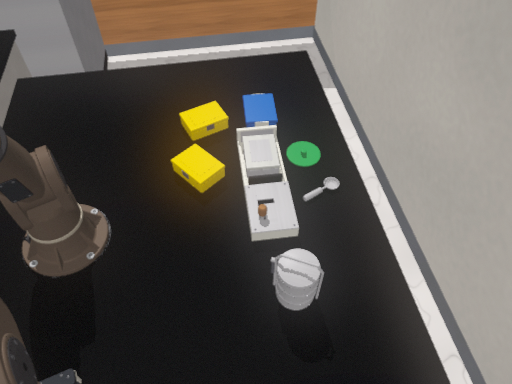

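The scene view shows the knob at about (245,158) and the steel box at (280,232); in the side view the knob is at (263,210). I'll enlarge both.

Run:
```python
import cv2,numpy as np
a=cv2.imread("pics/scene0.png")[140:290,200:330]; b=cv2.imread("pics/side0.png")[120:245,230:305]
a=cv2.resize(a,None,fx=4,fy=4,interpolation=2)[:600]; b=cv2.resize(b[:,:70],None,fx=4,fy=4,interpolation=2)
c=np.zeros((600,800,3),np.uint8); c[:,:520]=a; c[:500,520:800]=b
cv2.imwrite("pics/crop.png",c)
```

```text
(no output)
```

View pics/crop.png

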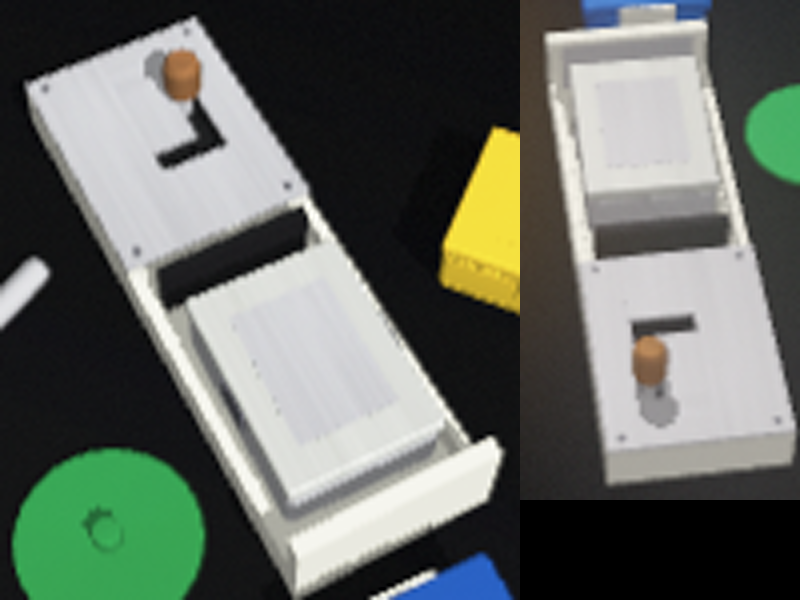

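The crop shows the deck corners, the slot and the knob (scene about (245,158)) near the open end of the long leg; the steel box sits between press and heating wall. I'll fit the warmer's pose from the deck corners in both views.

```bash
cat > h.py <<'E'
import numpy as np
from workcell import optics
def ray(n,uv):
    m=optics.camera_model(n); f=192/np.tan(np.radians(m["fov_y"]/2))
    R=np.array(m["R"]); d=R.T@np.array([(uv[0]-m["cx"])/f,(uv[1]-m["cy"])/f,1]); return -R.T@m["t"],d
def plane(n,uv,z):
    c,d=ray(n,uv); return c+d*(z-c[2])/d[2]
def tri(r):
    A=0;b=0
    for c,d in r:
        d=d/np.linalg.norm(d);P=np.eye(3)-np.outer(d,d);A=A+P;b=b+P@c
    return np.linalg.solve(A,b)
E
python3 - <<'E'
from h import *
import cv2,json
W=np.array([[-70,-215],[70,-215],[-70,-35],[70,-35]])/1e3
S=np.array([[197,18],[28,85],[306,190],[130,267]])/4+[200,140]
D=(np.array([[605,453],[796,431],[582,264],[750,248]])-[520,0])/4+[230,120]
def fit(P,Q):
    p=P-P.mean(0);q=Q-Q.mean(0); th=np.arctan2((p[:,0]*q[:,1]-p[:,1]*q[:,0]).sum(),(p*q).sum())
    R=np.array([[np.cos(th),-np.sin(th)],[np.sin(th),np.cos(th)]]); t=Q.mean(0)-R@P.mean(0)
    return th,R,t,1e3*(P@R.T+t-Q)
Q1=np.array([plane("scene",p,.045)[:2] for p in S]);Q2=np.array([plane("side",p,.045)[:2] for p in D])
for P,Q in((W,Q1),(W,Q2),(np.r_[W,W],np.r_[Q1,Q2])):
    th,R,t,r=fit(P,Q);print(th,t,r.round(1).tolist())
rs=[]
for n in("scene","side"):
    h=cv2.cvtColor(cv2.imread(f"pics/{n}0.png"),cv2.COLOR_BGR2HSV)
    m=cv2.inRange(h,(3,110,60),(20,255,255)); k,l,s,c=cv2.connectedComponentsWithStats(m)
    i=min(range(1,k),key=lambda i:np.linalg.norm(c[i]-((245,158) if n=="scene" else (263,210)))); print(n,c[i],s[i]); rs.append(ray(n,c[i]))
    g=plane(n,c[i],.067);print("knob warmer",R.T@(g[:2]-t))
K=tri(rs);print("knob",K,R.T@(K[:2]-t))
json.dump(dict(th=th,t=t.tolist()),open("w.json","w"))
for n,u in(("scene",(np.array([225,143])/4+[200,140])),("scene",np.array([160,161])/4+[200,140])):
    print("slot pts",R.T@(plane(n,u,.045)[:2]-t))
for px in ([188,300],[322,240],[445,428],[290,495]):
    print("box top",R.T@(plane("scene",np.array(px)/4+[200,140],.067)[:2]-t))
E
```

```text
-0.041556321708094104 [0.62524845 0.11297942] [[-0.2, -0.8], [0.7, -1.7], [-2.6, 1.6], [2.1, 0.9]]
-0.04283280734889693 [0.62765873 0.10802805] [[1.0, -0.6], [-0.9, -1.8], [-2.3, 1.0], [2.2, 1.4]]
-0.04219594117911824 [0.62645377 0.11050375] [[0.9, -3.2], [1.8, -4.3], [-1.4, -0.8], [3.3, -1.6], [-0.1, 1.8], [-1.9, 0.8], [-3.5, 3.4], [1.0, 3.9]]
scene [245.15555556 158.34444444] [241 153   9  12  90]
knob warmer [-0.0294913  -0.15220605]
side [261.7 208.9] [259 204   7  12  60]
knob warmer [-0.03005426 -0.14970058]
knob [ 0.59047519 -0.03908058  0.06846989] [-0.02963658 -0.15096888]
slot pts [-0.03678336 -0.09655767]
slot pts [ 0.01118095 -0.10367008]
box top [0.04790434 0.01941499]
box top [-0.05101268  0.01907064]
box top [-0.05182699  0.17225858]
box top [0.05238107 0.16699658]
```

```bash
cat >> h.py <<'E'
import json
w=json.load(open("w.json")) 
th,t=w["th"],np.array(w["t"]); R2=np.array([[np.cos(th),-np.sin(th)],[np.sin(th),np.cos(th)]])
def world(x,y,z): return [*(R2@[x,y]+t),z]
def towarm(p): return R2.T@(np.array(p)[:2]-t)
def quat(a): return [np.cos(a/2),np.sin(a/2),0,0]
E
python3 - <<'E'
from h import *
from workcell import kinematics
for n,u in(("scene",(200,136)),("side",(297,306))):
    p=plane(n,u,0);c,_=ray(n,u);d=(p-c)[:2];d/=np.linalg.norm(d)
    print("tiffin",n,towarm(p[:2]+.0555*d))
m=optics.camera_model("wrist");print("wristcam",-np.array(m["R"]).T@m["t"])
for a in(th+np.pi/2,th-np.pi/2):
  for P in((-.03,-.187,.18),(-.03,-.187,.075),(-.03,-.12,.075),(-.07,-.105,.075),(-.02,-.105,.075)):
    q=kinematics.ik(world(*P),quat(a));print(a,P,None if q is None else np.round(q,2))
E
```

```text
tiffin scene [ 0.02759252 -0.4099815 ]
tiffin side [ 0.04706436 -0.38124345]
wristcam [ 0.22446402 -0.58750217  0.38482431]
1.5286003856157784 (-0.03, -0.187, 0.18) [ 0.48  0.53 -0.64  1.69  0.35  1.04 -0.32]
1.5286003856157784 (-0.03, -0.187, 0.075) [ 0.44  0.65 -0.59  1.79  0.46  0.85 -0.41]
1.5286003856157784 (-0.03, -0.12, 0.075) [ 0.31  0.64 -0.57  1.79  0.45  0.84 -0.51]
1.5286003856157784 (-0.07, -0.105, 0.075) [ 0.29  0.59 -0.57  1.89  0.44  0.78 -0.56]
1.5286003856157784 (-0.02, -0.105, 0.075) [ 0.28  0.65 -0.57  1.77  0.45  0.85 -0.53]
-1.6129922679740147 (-0.03, -0.187, 0.18) [-0.67  0.69  1.15  1.79 -0.69  1.14 -2.47]
-1.6129922679740147 (-0.03, -0.187, 0.075) [-0.64  0.87  1.14  1.88 -0.94  1.05 -2.28]
-1.6129922679740147 (-0.03, -0.12, 0.075) [-0.76  0.87  1.14  1.89 -0.93  1.05 -2.39]
-1.6129922679740147 (-0.07, -0.105, 0.075) [-0.82  0.82  1.14  1.99 -0.92  0.99 -2.4 ]
-1.6129922679740147 (-0.02, -0.105, 0.075) [-0.77  0.88  1.14  1.86 -0.94  1.06 -2.42]
```

Run:
```python
from h import *
from workcell import bot,gripper_to,readout
import cv2
a=th+np.pi/2
gripper_to(0.0,10)
bot.move_l([0.2,-0.55,0.34],vel=.25)
bot.reach(world(-.0297,-.189,.30),quat(a))
print(readout.read_time_s(),readout.read_eef_pos())
bot.move_l(world(-.0297,-.189,.10),vel=.15)
bot.move_l(world(-.0297,-.189,.075),vel=.05)
print(readout.read_time_s(),readout.read_force(),towarm(readout.read_eef_pos()),readout.read_finger_gap())
ims=[optics.grab_frame(n) for n in("scene","side")]
a=cv2.resize(ims[0][120:270,190:290],None,fx=4,fy=4);b=cv2.resize(ims[1][130:280,220:320],None,fx=4,fy=4)
cv2.imwrite("pics/pre.png",np.hstack([a,b])[:,:,::-1])
```

```text
4.3417 [ 0.58867384 -0.07877493  0.29991279]
6.475 [-0.22969978  0.02936306  0.40924836] [-0.02970086 -0.18888196] 0.0007184085914436428
```

View pics/pre.png

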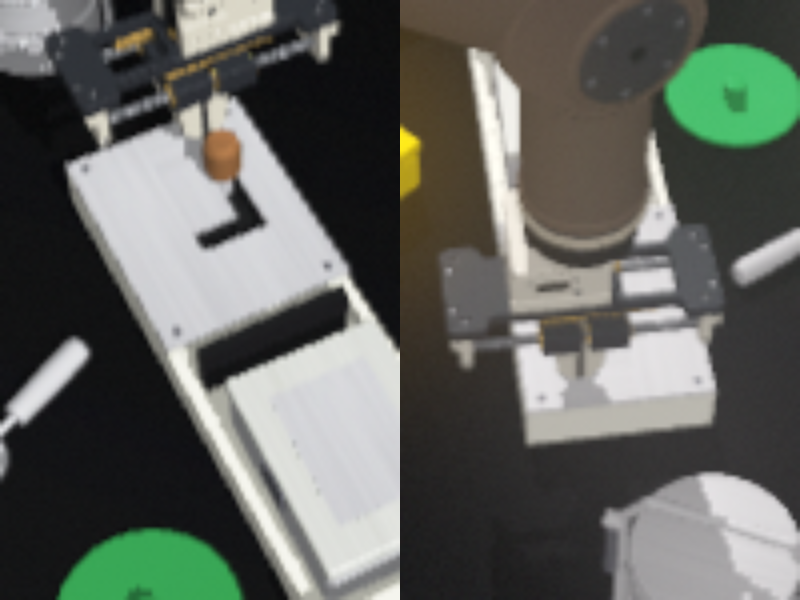

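The fingertips are down just behind the knob (at (222,155) in the left crop), clear of everything. Pushing with force watch.

Run:
```python
from h import *
from workcell import bot,readout
f0=np.array(readout.read_force())
y=-.189
while y<-.112:
    y+=.005 if y<-.140 else .0015
    bot.move_l(world(-.0297,y,.075),vel=.03)
    f=R2.T@(np.array(readout.read_force())-f0)[:2]
    p=towarm(readout.read_eef_pos())
    print(round(y,4),p.round(4),f.round(1))
    if f[1]<-20: break
print(readout.read_time_s())
```

```text
-0.184 [-0.0296 -0.1835] [0.8 1.1]
-0.179 [-0.0297 -0.1786] [0.2 0.3]
-0.174 [-0.0297 -0.1738] [1.3 0. ]
-0.169 [-0.0297 -0.1686] [0.4 0. ]
-0.164 [-0.0297 -0.1635] [ 1.2 -0.9]
-0.159 [-0.0297 -0.1585] [ 1.3 -0.2]
-0.154 [-0.0297 -0.1535] [ 0.6 -0.7]
-0.149 [-0.0297 -0.1489] [ 0.3 -0.7]
-0.144 [-0.0297 -0.1438] [ 0.4 -0.7]
-0.139 [-0.0297 -0.1388] [ 0.4 -2.3]
-0.1375 [-0.0297 -0.1377] [-0.  -2.8]
-0.136 [-0.0297 -0.1362] [ 0.3 -4.1]
-0.1345 [-0.0298 -0.1345] [ 0.6 -2.8]
-0.133 [-0.0298 -0.1329] [-0.7 -4.1]
-0.1315 [-0.0298 -0.1314] [-0.1 -3.6]
-0.13 [-0.0297 -0.1299] [ 1.  -3.7]
-0.1285 [-0.0297 -0.1284] [ 0.5 -3. ]
-0.127 [-0.0297 -0.128 ] [-0.3 -6.6]
-0.1255 [-0.0297 -0.1278] [-0.8 -9.8]
-0.124 [-0.0297 -0.1277] [ -0.8 -13.2]
-0.1225 [-0.0296 -0.1276] [ -0.9 -16.5]
-0.121 [-0.0295 -0.1274] [  0.2 -20.1]
12.7417
```

Run:
```python
from h import *
from workcell import bot,readout
import cv2
bot.move_l(world(-.0297,-.150,.075),vel=.06)
bot.move_l(world(-.077,-.150,.075),vel=.08)
bot.move_l(world(-.077,-.1045,.075),vel=.08)
print(readout.read_time_s())
f0=np.array(readout.read_force())
x=-.077
while x<-.017:
    x+=.005 if x<-.037 else .0015
    bot.move_l(world(x,-.1045,.075),vel=.03)
    f=R2.T@(np.array(readout.read_force())-f0)[:2]
    print(round(x,4),towarm(readout.read_eef_pos()).round(4),f.round(1))
    if f[0]<-15: break
print(readout.read_time_s())
bot.move_l(world(-.070,-.1045,.075),vel=.08)
bot.move_l(world(-.070,-.1045,.13),vel=.12)
bot.move_l(world(-.070,-.2,.33),vel=.25)
print(readout.read_time_s(),readout.read_force())
ims=[optics.grab_frame(n) for n in("scene","side")]
for n,i in zip(("scene1","side1"),ims): cv2.imwrite(f"pics/{n}.png",i[:,:,::-1])
a=cv2.resize(ims[0][140:290,200:330],None,fx=4,fy=4)
cv2.imwrite("pics/post.png",a[:,:,::-1])
```

```text
14.8333
-0.072 [-0.0717 -0.105 ] [-1.4 -1. ]
-0.067 [-0.0668 -0.1045] [-0.2 -0. ]
-0.062 [-0.0619 -0.1045] [-0.4 -0. ]
-0.057 [-0.0568 -0.1045] [-0.3 -0.2]
-0.052 [-0.0517 -0.1045] [-1.2 -1.1]
-0.047 [-0.0467 -0.1045] [-0.3 -0.6]
-0.042 [-0.0417 -0.1045] [ 0.1 -0.5]
-0.037 [-0.0367 -0.1045] [-1.2 -1.1]
-0.032 [-0.0317 -0.1045] [-0.5 -0.3]
-0.0305 [-0.0305 -0.1045] [-1.9  0. ]
-0.029 [-0.029  -0.1045] [-1.5 -0.2]
-0.0275 [-0.0274 -0.1045] [-1.5 -0.5]
-0.026 [-0.0264 -0.1045] [-4.   0.2]
-0.0245 [-0.0259 -0.1045] [-8.2 -0.7]
-0.023 [-0.0255 -0.1046] [-12.2  -0.4]
-0.0215 [-0.0251 -0.1046] [-16.7  -0.9]
19.4333
21.8333 [-0.47140903  0.47771669 -0.12308863]
```

View pics/post.png

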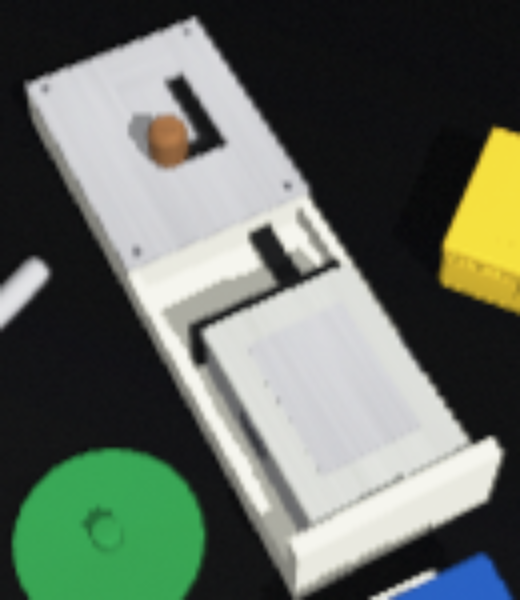

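The view shows the knob at the far end of the short leg (crop (168,140)), and the press has the steel box up against the heating wall. The other items haven't moved.

```bash
python3 -c "
from workcell import ticket
print(ticket.close_job())"
```

```text
the job is handed in; nothing more can be done
None
```

The job is handed in: I pushed the knob to the slot corner, which put the steel box against the heating wall, then across to the firm stop at the locked end; the gripper touched only the knob, and the arm ended clear of everything at about 22 s.

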